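Park the castored job caddy in its catch bay

ROBOT

A 7-joint arm with a two-finger parallel gripper is mounted at the origin on a cart in front of the work surface, level with it; the furniture and walls round the work are solid. World frame = base frame: x ahead of the robot, y to its left, z up, the work surface at z = 0. Lengths are in mm, angles in rad, forces in N, time in s.
With the tool pointing down it reaches from about 425 to 875 mm from the base axis. Payload 9.9 kg.
Tool frame: the origin (TCP) lies between the finger pads; the fingertips stand 17 mm ahead of it and the grasp point (between the pads) lies 2 mm behind it; z points along the fingers, y is the direction in which the jaws open and shut (so a half turn about z gives the same grasp; the last joint's range is limited). The gripper opens to 85 mm and grips with 20 to 120 N. Pads are 22 mm wide; open, the fingers measure 114 mm over their backs; the gripper's body (76 mm by 85 mm) begins 54 mm behind the grasp point. The pads swing forward as they close: fully open they stand 13 mm farther back than shut.
Start: joints at [1.25, 0.576, 0.025, 1.437, -0.015, 1.129, -0.057], TCP at [158.355, -656.166, 248.289] pointing down, gripper open.
Joint ranges: [-2.76, 2.76], [-0.34, 2.15], [-1.52, 1.57], [0.19, 2.46], [-1.09, 4.23], [0.17, 1.99], [-2.82, 2.82]. Speed limits (rad/s): [2.22, 2.22, 3.01, 3.01, 3.14, 3.14, 3.14].

INTERFACE

Orientations are given as a unit quaternion [x, y, z, w].
In Python, from cell import read_state, camera, get_calibration, sign_off, search_frame, silhouettes gives the robot as it stands.
- The arm moves only by the tool send_rows, never from a script. Its arguments are lists of equal length, an entry for each row: "travel": the shift along the tool's x, y, z in mm, a list of three; "dr": the turn, a rotation vector about the tool's x, y, z in rad, a list of three. In form: {"travel": [[dx, dy, dz], ...], "dr": [[wx, wy, wz], ...]}. A call has 1 to 12 rows; each row shifts and turns the commanded pose from where the row before left it, along the tool's axes as they then stand; what a row does not reach is not made up. A row lasts 1/12 s, in which the tool goes at most 41.7 mm and 7.16 degrees, less where a joint would pass 70% of its speed; a pose out of reach is approached as far as the arm can. A call with a gripper value outside its range is refused whole. "claw" is the finger opening in mm, from 0 to 85.4, set as the call begins (left out, the last holds). The fingers move at their own pace and stop on an object; "squeeze" is the grip in N (left out, the last holds). Time passes only in rows, so rows that do not move let the fingers close. It gives the time, the measured TCP pose, the force and the opening at its end, in the units of the state.
- read_state(): the state, without advancing time (a new reading comes with each control period).
- camera(name): name is "side" or "top"; returns (picture, depth): 384x512x3 uint8, red, green, blue; 384x512 float32, mm along the optical axis (not along the pixel's ray), 0 where there is no reading.
- get_calibration(name): a dict with "intrinsics" (3x3 intrinsics, pixels), "R" (3x3) and "t" (3): a world point X has camera coordinates R X + t. Camera axes: x right, y down, z forward; pixel columns grow to the right and rows downward; lengths in mm; the calibration is good to about 2 mm. A picture is of the moment at which its call begins. get_calibration takes no time and is no camera call.
- sign_off(): hands the job in, once; it reports no verdict.
Trained networks look in the newest picture that a camera, given by its name, has taken for a name from the list of things; names that differ only in an ending like _2 or _b are one class to them, and where a whole thing is asked for, a point or a joint stands for the part that bears it (a point fixed in the world has none). Each returns a list of dicts, best first, with "confidence" (0 to 1); they miss things now and then, are a little off and sometimes report something else, mostly with a low value. They report only what shows in the picture. A call takes as long as a camera call.
- search_frame(thing, camera): "at" ([x, y, z] in mm, in world coordinates, good to about 4 mm: the middle of the surface that is visible of it).
- silhouettes(thing, camera): "pixels" (384x512 bool, what is visible of it).
The state is a dict: "t": time; "joint_positions": joint angles; "joint_velocities": joint speeds; "joint_torque": joint torques, N m; "ee_pos": TCP position; "eef_rot": TCP orientation; "ft_force": force on the tool from outside, world axes, zero at the start; "wrist_torque": the same for the moment, N m; "width": finger opening in mm.
Only numpy, scipy, OpenCV 4.12 (cv2) and the standard library are available. Lean on these libraries where they do the work, as an engineer would, in place of code of your own. Each camera call takes 0.05 s, during which the arm holds its last target. There are 200 camera calls.

TASK

Park the job caddy, with the workpiece standing in it, in the bay. Keep it rolling on its wheels: line it up in front of the bay and run it forward until all four castors trail straight behind their pivots, then steer it between the wheel guides and ease it home against the sprung buffer until the catch drops behind its keeper bar, and let go. Feel for the stop and never force it (20 N is too much for the bay), keep the workpiece standing, and leave the other things on the bench alone.

Things in the scene. Friction and masses are not known exactly. Their poses are not given: they have to be found in the camera images.
- caddy: Low aluminium job caddy on four swivel castors: tray 120 (x) x 104 (y) mm with an 8 mm rim, floor 37 mm above the bench. Origin under its centre at bench level; +x is its front. Castor pivots at x=+-44, y=+-40 mm. A steel plate at the front (face at x=60, 56 mm wide, z 31 to 52 mm) meets the bay's buffer. About 0.65 kg without the workpiece. Rolls freely any way once the castors have swung round.
- keeper_bar (a point): Middle of the crosswise keeper bar (8 mm diameter, 48 mm long) in front of the caddy, at x=76, z=60 mm. Over the last 26 mm it lifts the bay's sprung catch (1 to 5 N); with the buffer the push rises to 6 N at home, where the hook drops behind the bar by itself; pushed on, it climbs to 10 N just before the hard stop, then steeply. Let go, buffer and hook hold the caddy, pressing about 6 N each.
- push_bar (a point): Middle of the caddy's push bar: level round bar, 10 mm diameter, along the caddy's y, 72 mm above the bench at x=-66 mm of the caddy, 76 mm long between two uprights from the tray's rear edge. Can be pinched from above with the fingers closing along the caddy's x (35 mm clear in front, tray rim 28 mm below the bar axis, nothing behind) or pushed from behind. Axes as the caddy's.
- axle_fl (a point): Axle centre of the front-left castor wheel (24 mm diameter, 9 mm wide), 10 mm from its pivot at x=+44, y=+40 mm of the caddy, along the point's own -x. Trailing straight = the point's x along the caddy's +x (axle at x=+34). Starts swung 0.8 to 2.4 rad. Rolling 40 mm one way makes it trail that way, but one pointing straight ahead may stay so until rolled sideways.
- axle_fr (a point): Axle centre of the front-right castor wheel (24 mm diameter, 9 mm wide), 10 mm from its pivot at x=+44, y=-40 mm of the caddy, along the point's own -x. Trailing straight = the point's x along the caddy's +x (axle at x=+34). Starts swung 0.8 to 2.4 rad. Rolling 40 mm one way makes it trail that way, but one pointing straight ahead may stay so until rolled sideways.
- axle_rl (a point): Axle centre of the rear-left castor wheel (24 mm diameter, 9 mm wide), 10 mm from its pivot at x=-44, y=+40 mm of the caddy, along the point's own -x. Trailing straight = the point's x along the caddy's +x (axle at x=-54). Starts swung 0.8 to 2.4 rad. Rolling 40 mm one way makes it trail that way, but one pointing straight ahead may stay so until rolled sideways.
- axle_rr (a point): Axle centre of the rear-right castor wheel (24 mm diameter, 9 mm wide), 10 mm from its pivot at x=-44, y=-40 mm of the caddy, along the point's own -x. Trailing straight = the point's x along the caddy's +x (axle at x=-54). Starts swung 0.8 to 2.4 rad. Rolling 40 mm one way makes it trail that way, but one pointing straight ahead may stay so until rolled sideways.
- bay: Parking bay screwed to the bench. Origin on the bench at the middle of its mouth; +x points in. Two wheel channels, centred at y=+-40 mm, each 16 mm wide between steel angle guides 13 mm high, x=0 to 90 mm; guide tips flare outward from x=-24 to 0. On the centre line behind, a grey bracket 52 mm wide and 80 mm high (within x 92 to 172) carries buffer and catch. Wheels roll on the bare bench.
- bay_home (a point): Bay's centre line at bench level, 21 mm inside the mouth: middle setting of where the caddy's origin is at home. The bracket is clamped at another depth for each job: true home lies up to 20 mm before or beyond this point along the bay's x, and must be felt (or seen). The rubber-faced buffer is met 4 mm before home; the hard stop is 3 mm past home. Axes as the bay's.
- work_piece: Half-machined aluminium bracket standing loose in the caddy's tray: base 50 x 80 x 12 mm with an upright web 12 mm thick, 48 mm high in all. Origin under its centre. 0.15 to 0.3 kg.
- digital_caliper: Bystander: digital caliper lying on the bench, 77 x 235 x 16 mm.
- hex_bolt_0: Bystander: dark hex bolt standing on its head, 52 mm high.
- hex_bolt_1: Bystander: bright hex bolt standing on its head, 44 mm high.
- parallel_0: Bystander: ground steel parallel, 10 x 152 x 16 mm, lying on the bench.
- block_123_b: Bystander: drilled steel setup block 51 x 76 x 26 mm.
- bush_0: Bystander: steel bush 22 mm diameter, 20 mm high, standing on the bench.

How it is judged (in metres and radians):
On the way:
1. before the front castor pivots pass the bay's mouth, all four castors trail straight behind their pivots (within 0.3 rad) (angle between the x axis of each of axle_fl, axle_fr, axle_rl, axle_rr and the x axis of caddy, either way round below 0.3 rad and x of each of axle_fl, axle_fr in the frame of caddy below 0.039 m and x of each of axle_rl, axle_rr in the frame of caddy below -0.049 m and x of caddy in the frame of bay below -0.045 m), for 0.1 s.
At the end, for the whole second after the job is handed in: Let go, at rest: caddy held between buffer and dropped hook (their contact forces on it add up to >7 N), origin no more than 4 mm short of the mouth, within 8 mm and 0.15 rad of the centre line, level (0.08 rad); workpiece upright (0.2 rad) on the tray floor, within 45 mm of its centre (contact force between caddy and bay above 7 N and x of caddy in the frame of bay above -0.004 m and angle between the x axis of caddy and the x axis of bay, either way round below 0.15 rad and y of caddy in the frame of bay between -0.008 and 0.008 m and linear speed of caddy below 0.01 m/s and angle between work_piece's own z axis and vertical below 0.2 rad and z of work_piece in the frame of caddy above 0.03 m and horizontal distance between work_piece and caddy below 0.045 m and angle between caddy's own z axis and vertical below 0.08 rad); the robot touches nothing.
It fails at once if the caddy is forced against the bay's guides, catch or stop with more than 20 N (contact force between caddy and bay above 20 N).
It fails at once if the caddy is lifted off its wheels (more than 10 mm) or tipped (more than 0.2 rad) (height (world z) of caddy above 0.01 m or angle between caddy's own z axis and vertical above 0.2 rad).
It fails at once if the workpiece is tipped or thrown out of the tray (angle between work_piece's own z axis and vertical above 0.4 rad or horizontal distance between work_piece and caddy above 0.06 m).
It fails at once if a bystander is moved more than 15 mm (distance of any of digital_caliper, hex_bolt_0, hex_bolt_1, parallel_0, block_123_b, bush_0 from where it was at the start of the episode above 0.015 m).
It also fails if it takes over 51 s, if anything falls off the work surface, if the arm or the gripper's body presses on something with over 40 N, if the wrist force passes 120 N, or if a joint passes its speed limit or range.

## Working session

There is one attempt and no reset: what is moved stays moved. The work goes in short steps, Python scripts to look and compute and a tool call to move; the robot and the scene stay as the last step left them, time stands still between calls to the robot, and variables do not carry over. Pictures are saved under pics/ and viewed, about 8 in all and at most 12, crops included, and the job is handed in when it is done.

Besides the shell and the picture viewer there is one more tool, called after "Request:" as name(argument=value, ...), one argument or row to a line, values as JSON. send_rows: Moves the arm, as the interface text tells. Its arguments: {"type":"object","properties":{"travel":{"type":"array","items":{"type":"array","items":{"type":"number"}}},"dr":{"type":"array","items":{"type":"array","items":{"type":"number"}}},"claw":{"type":"number"},"squeeze":{"type":"number"}},"required":["travel","dr"]}

```bash
mkdir -p pics; ls; cat > h.py <<'E'
import numpy as np, cv2
from cell import *
def find(n,cam='top',k=2):
    for d in search_frame(n,cam)[:k]: print(n,cam,np.round(d['at']),round(d['confidence'],2))
def cloud(cam,depth):
    c=get_calibration(cam);K=np.array(c['intrinsics']);R=np.array(c['R']);t=np.array(c['t'])
    v,u=np.mgrid[:384,:512];p=np.stack([(u-K[0,2])/K[0,0]*depth,(v-K[1,2])/K[1,1]*depth,depth],-1)
    return (p-t)@R
E
python3 - <<'E'
from h import *
a=[]
for c in('top','side'):
    p,d=camera(c);np.save(c+'_d.npy',d);np.save(c+'_p.npy',p);cv2.imwrite(f'pics/{c}0.png',cv2.resize(p[:,:,::-1],(800,600)))
for n in['caddy','push_bar','keeper_bar','bay','work_piece','axle_fl','axle_fr','axle_rl','axle_rr']:
    find(n)
    if n in('caddy','push_bar','keeper_bar','bay'):find(n,'side')
for n in ['digital_caliper','hex_bolt_0','parallel_0','block_123_b','bush_0']:find(n)
s=read_state();print({k:np.round(v,3) for k,v in s.items()})
E
```

```text
pics
caddy top [ 390. -248.   39.] 0.84
caddy side [ 396. -274.   34.] 0.95
push_bar top [ 387. -244.   38.] 0.6
push_bar side [ 396. -275.   38.] 0.68
keeper_bar top [ 389. -246.   38.] 0.89
keeper_bar side [ 394. -273.   37.] 0.67
bay top [ 631. -232.    4.] 0.7
bay side [ 625. -236.    5.] 0.65
work_piece top [ 421. -248.   47.] 0.8
axle_rl top [423. -82.  14.] 0.48
digital_caliper top [ 500. -530.    7.] 0.79
digital_caliper top [ 627. -232.    6.] 0.57
hex_bolt_0 top [ 636. -383.   13.] 0.53
hex_bolt_0 top [ 661. -405.   16.] 0.48
parallel_0 top [423. -84.  17.] 0.77
parallel_0 top [ 625. -230.    6.] 0.49
block_123_b top [479.  72.  28.] 0.78
block_123_b top [ 657. -405.   22.] 0.44
{'t': np.float64(1.0), 'joint_positions': array([ 1.25 ,  0.576,  0.025,  1.437, -0.015,  1.129, -0.056]), 'joint_velocities': array([ 0.001,  0.   , -0.001,  0.001,  0.001, -0.001,  0.001]), 'joint_torque': array([ 1.0000e-03, -7.6551e+01,  2.2490e+00, -2.8630e+01,  1.5000e-02,
        3.0000e-03, -0.0000e+00]), 'ee_pos': array([ 158.368, -656.172,  248.289]), 'eef_rot': array([0.993, 0.118, 0.   , 0.   ]), 'ft_force': array([-0.724,  1.261,  0.2  ]), 'wrist_torque': array([-0.03 ,  0.009, -0.037]), 'width': np.float64(85.652)}
```

View pics/top0.png

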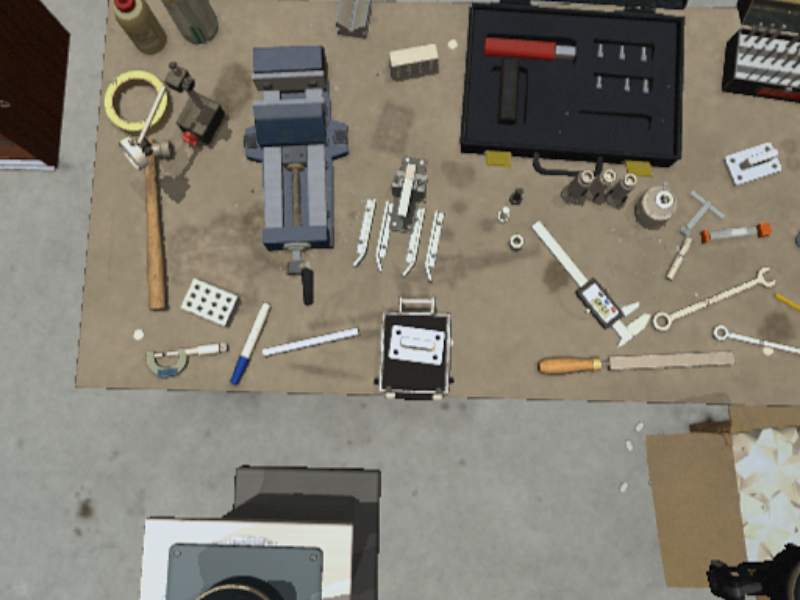

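View pics/side0.png

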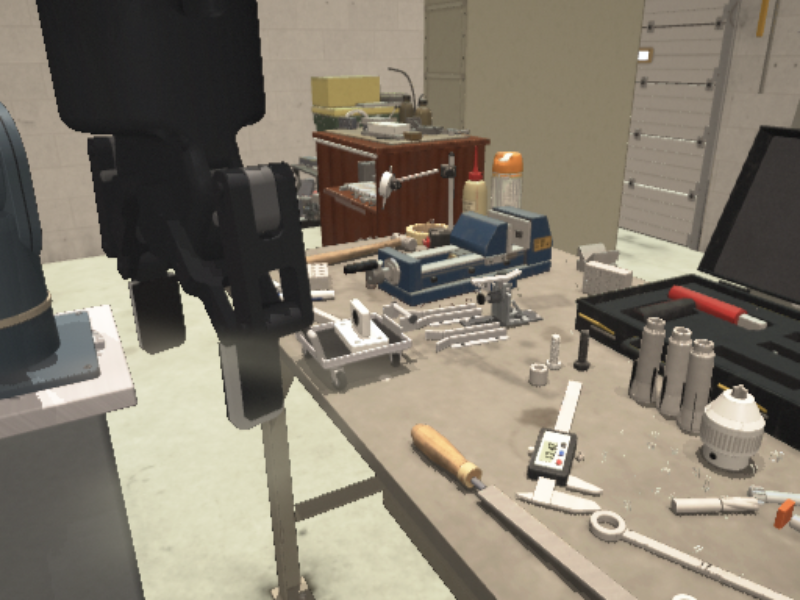

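The top view shows the caddy at px (415,352). Its keeper bar faces up, towards the bay, and the push bar is at row 395 by the bench edge. The bay mouth is at about (400,270), its bracket at (408,190), with the channel turned slightly right. Next I'll get the exact geometry from depth.

```bash
cat > m.py <<'E'
from h import *
def line(P):
    P=P[:,:2];c=P.mean(0);w,v=np.linalg.eigh(np.cov((P-c).T));d=v[:,1];q=(P-c)@d
    return c,d,c+d*(q.min()+q.max())/2,np.ptp(q)
def caddy(W,x0=250,x1=520):
    m=(W[...,0]>x0)&(W[...,0]<x1)&(abs(W[...,1]+245)<100)
    P=W[m];T=P[(P[:,2]>33)&(P[:,2]<105)]
    return T
E
python3 - <<'E'
from m import *
d=np.load('top_d.npy');W=cloud('top',d);p=np.load('top_p.npy')
c=get_calibration('top');print('cam',-np.array(c['R']).T@c['t'], c['intrinsics'][0][0])
T=caddy(W)
print(len(T),T.min(0),T.max(0)); r=cv2.minAreaRect(T[:,:2].astype(np.float32));print(r)
for lo,hi in((T[:,0].min(),T[:,0].min()+22),(T[:,0].max()-14,T[:,0].max()+1)):
    q=T[(T[:,0]>lo)&(T[:,0]<hi)];print(line(q),np.percentile(q[:,2],[5,50,95]))
m=(W[...,0]>480)&(W[...,0]<780)&(abs(W[...,1]+235)<90)
B=W[m]
hi=B[B[:,2]>30];print('bracket',hi.min(0),hi.max(0),line(hi),cv2.minAreaRect(hi[:,:2].astype(np.float32)))
lo=(m&(W[...,2]>6)&(W[...,2]<22)).astype(np.uint8)
n,L=cv2.connectedComponents(lo,connectivity=8)
for i in range(1,n):
    q=W[L==i]
    if len(q)>15:
        a,dd,mid,l=line(q);print('g',len(q),a.round(1),np.round(np.arctan(dd[1]/dd[0]),3),l.round(),q.min(0).round(),q.max(0).round())
def crop(x0,x1,y0,y1,f,n): cv2.imwrite(n,cv2.resize(p[y0:y1,x0:x1,::-1],None,fx=f,fy=f,interpolation=cv2.INTER_CUBIC))
crop(215,315,90,265,3.4,'pics/crop1.png')
E
```

```text
cam [ 332.73389456 -230.79438157 1224.54056856] 497.95861921754266
2433 [ 338.84276566 -300.14107745   33.0023115 ] [ 493.18173265 -196.07265017   87.92290281]
((415.7955017089844, -248.38980102539062), (104.00592803955078, 154.18890380859375), 89.37915802001953)
(array([ 350.09055018, -247.79149897]), array([0.00815076, 0.99996678]), array([ 350.09274656, -247.5220393 ]), np.float64(101.43611702010725)) [34.99418438 52.26659435 78.6885385 ]
(array([ 485.73308542, -249.54832786]), array([-0.00121967,  0.99999926]), array([ 485.73260466, -249.1541543 ]), np.float64(54.532175044122056)) [58.96499639 63.67290204 67.54754693]
bracket [ 480.26342596 -324.94208747   30.05031477] [ 779.96933802 -207.49663155   81.82585418] (array([ 643.52918766, -249.62085604]), array([-0.98113665,  0.19331547]), array([ 634.32208453, -247.80676069]), np.float64(312.1943409177827)) ((633.336181640625, -252.13226318359375), (103.6628646850586, 311.927734375), 79.26151275634766)
g 33 [ 695.5 -218.9] -0.311 22.0 [ 686. -227.    6.] [ 707. -212.   21.]
g 47 [ 690.3 -251.3] -0.241 25.0 [ 677. -262.    6.] [ 702. -242.   22.]
g 102 [ 599.1 -167.8] -0.223 113.0 [ 546. -180.    6.] [ 655. -149.   18.]
g 115 [ 597.4 -192.5] -0.133 114.0 [ 539. -208.    6.] [ 653. -180.   18.]
g 101 [ 585.8 -246.4] -0.22 114.0 [ 532. -258.    6.] [ 642. -228.   20.]
g 101 [ 581.8 -270.2] -0.115 113.0 [ 526. -284.    7.] [ 638. -262.   20.]
```

View pics/crop1.png

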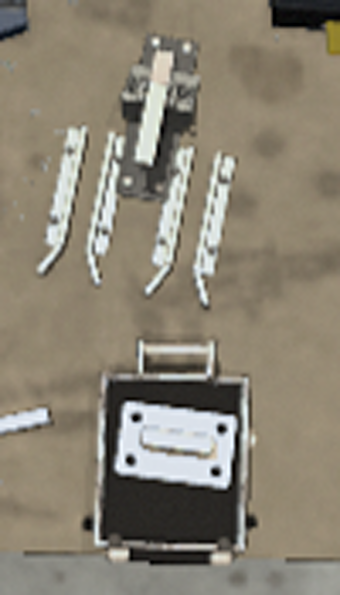

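```bash
cat >> m.py <<'E'
from scipy.spatial.transform import Rotation as Ro
def plan(xyz,yaw,n,s=None):
    """rows (tool frame) to reach xyz with jaw axis (tool y) at world yaw, tool down; n equal rows"""
    s=s or read_state();p=np.array(s['ee_pos']);R=Ro.from_quat(s['eef_rot'])
    x=[np.sin(yaw),0];y=np.array([np.cos(yaw),np.sin(yaw),0]);z=np.array([0,0,-1.]);G=Ro.from_matrix(np.stack([np.cross(y,z),y,z],1))
    w=(R.inv()*G).as_rotvec()/n;st=(np.array(xyz)-p)/n;tr=[]
    for i in range(n): tr.append(np.round(R.inv().apply(st),1).tolist());R=R*Ro.from_rotvec(w)
    print('travel',tr);print('dr each',np.round(w,4).tolist())
E
python3 -c "
from m import *
plan([350,-248,150],0.0,14)"
```

```text
travel [[20.1, -25.1, 7.0], [22.4, -23.1, 7.0], [24.5, -20.9, 7.0], [26.4, -18.4, 7.0], [28.0, -15.8, 7.0], [29.4, -13.1, 7.0], [30.5, -10.2, 7.0], [31.4, -7.3, 7.0], [31.9, -4.3, 7.0], [32.2, -1.2, 7.0], [32.2, 1.9, 7.0], [31.8, 4.9, 7.0], [31.2, 7.9, 7.0], [30.3, 10.9, 7.0]]
dr each [0.0, -0.0, -0.0953]
```

Request:
send_rows(
  travel=[
    [20.1,-25.1,7.0],
    [22.4,-23.1,7.0],
    [24.5,-20.9,7.0],
    [26.4,-18.4,7.0],
    [28.0,-15.8,7.0],
    [29.4,-13.1,7.0],
    [30.5,-10.2,7.0],
    [31.4,-7.3,7.0],
    [31.9,-4.3,7.0],
    [32.2,-1.2,7.0],
    [32.2,1.9,7.0],
    [31.8,4.9,7.0],
  ],
  dr=[
    [0,0,-0.0953],
    [0,0,-0.0953],
    [0,0,-0.0953],
    [0,0,-0.0953],
    [0,0,-0.0953],
    [0,0,-0.0953],
    [0,0,-0.0953],
    [0,0,-0.0953],
    [0,0,-0.0953],
    [0,0,-0.0953],
    [0,0,-0.0953],
    [0,0,-0.0953],
  ],
  claw=40,
  squeeze=40,
)

```text
t: 2.0
ee_pos: [322.9, -305.2, 164.3]
eef_rot: [0.77, 0.638, 0.0, 0.0]
ft_force: [0.4, -0.4, -0.3]
width: 40.0
```

```bash
python3 -c "
from m import *
plan([345,-248,130],0.0,5)
s=read_state();print(s['t'],s['ee_pos'],s['eef_rot'],s['joint_positions'],s['width'])"
```

```text
travel [[12.1, 2.2, 6.9], [12.0, 2.7, 6.9], [11.9, 3.1, 6.9], [11.7, 3.6, 6.9], [11.6, 4.0, 6.9]]
dr each [0.0002, 0.0001, -0.0372]
2.0 [ 322.89870378 -305.22616395  164.32467359] [7.69702940e-01 6.38402035e-01 6.38075557e-05 4.71054891e-04] [ 0.89900014  0.36219495 -0.3298107   2.123782    0.18355143  0.68091909
  0.26010166] 39.99726941218967
```

Request:
send_rows(
  travel=[
    [12.1,2.2,7],
    [12.0,2.7,7],
    [11.9,3.1,7],
    [11.7,3.6,7],
    [11.6,4.0,7],
    [0,0,0],
    [0,0,0],
  ],
  dr=[
    [0,0,-0.0372],
    [0,0,-0.0372],
    [0,0,-0.0372],
    [0,0,-0.0372],
    [0,0,-0.0372],
    [0,0,0],
    [0,0,0],
  ],
)

```text
t: 2.58
ee_pos: [344.6, -249.4, 129.0]
eef_rot: [0.709, 0.705, -0.0, -0.0]
ft_force: [-0.1, 0.5, -0.1]
width: 39.5
```

```bash
python3 - <<'E'
from m import *
plan([345,-248,70],0.0,6)
s=read_state();print(s['ee_pos'],s['joint_positions'])
p,d=camera('side');cv2.imwrite('pics/s1.png',p[150:300,130:330,::-1].repeat(3,0).repeat(3,1))
E
```

```text
travel [[0.2, 0.1, 9.8], [0.2, 0.1, 9.8], [0.2, 0.1, 9.8], [0.2, 0.1, 9.8], [0.2, 0.1, 9.8], [0.2, 0.1, 9.8]]
dr each [-0.0001, -0.0, -0.0008]
[ 344.64036916 -249.42426004  128.96450485] [ 0.78144213  0.40316396 -0.35904635  2.20702524  0.25821489  0.57072439
  0.22540177]
```

View pics/s1.png

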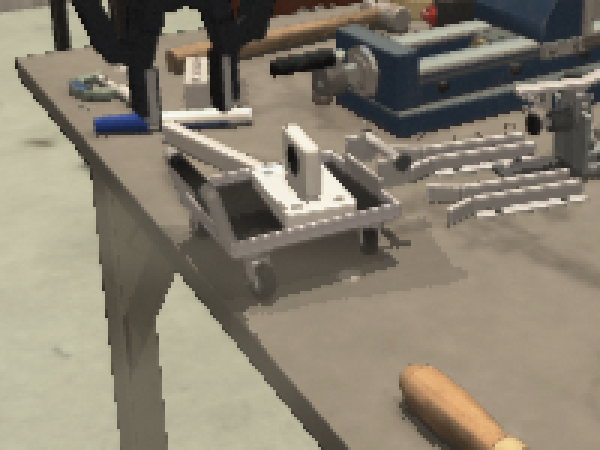

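The side crop shows the fingers at px (145,90) and (230,90), straddling the dark push bar at about (185,160). I'll go down and pinch it.

Request:
send_rows(
  travel=[
    [0.2,0,9.8],
    [0.2,0,9.8],
    [0.2,0,9.8],
    [0.2,0,9.8],
    [0.2,0,9.8],
    [0.2,0,9.8],
    [0,0,0],
    [0,0,0],
  ],
  dr=[
    [0,0,0],
    [0,0,0],
    [0,0,0],
    [0,0,0],
    [0,0,0],
    [0,0,0],
    [0,0,0],
    [0,0,0],
  ],
)

```text
t: 3.3
ee_pos: [344.4, -248.8, 70.5]
eef_rot: [0.709, 0.705, -0.0, -0.0]
ft_force: [-1.0, 0.2, 1.1]
width: 39.8
```

Request:
send_rows(
  travel=[
    [0,0,0],
    [0,0,0],
    [0,0,0],
    [0,0,0],
    [0,0,0],
    [0,0,0],
    [0,0,0],
    [0,0,0],
  ],
  dr=[
    [0,0,0],
    [0,0,0],
    [0,0,0],
    [0,0,0],
    [0,0,0],
    [0,0,0],
    [0,0,0],
    [0,0,0],
  ],
  claw=0,
  squeeze=40,
)

```text
t: 3.97
ee_pos: [345.0, -248.2, 70.8]
eef_rot: [0.709, 0.706, 0.0, 0.0]
ft_force: [-1.3, -0.5, 6.7]
width: 8.4
```

```bash
cat >> m.py <<'E'
B0=np.array([558.5,-213.5]);PH=-0.173;D=np.array([np.cos(PH),np.sin(PH)]);N=np.array([-D[1],D[0]])
def tcp(bx,by,yaw): # TCP xy for caddy origin at bay (bx,by) and world yaw
    return B0+bx*D+by*N-66*np.array([np.cos(yaw),np.sin(yaw)])
E
python3 - <<'E'
from m import *
s=read_state();print(s['ee_pos'],s['ft_force'],s['width'],s['joint_positions'])
p,d=camera('top');W=cloud('top',d);T=caddy(W)
m=(W[...,0]>440)&(W[...,0]<520)&(abs(W[...,1]+245)<60)&(W[...,2]>45);q=W[m];print('keeper',q.min(0),q.max(0),line(q))
# bay fit: guides, extents
d0=np.load('top_d.npy');W=cloud('top',d0)
g=W[(W[...,0]>500)&(W[...,0]<665)&(W[...,1]>-295)&(W[...,1]<-140)&(W[...,2]>7)&(W[...,2]<17)]
bx=(g[:,:2]-B0)@D;by=(g[:,:2]-B0)@N
for lo in range(-30,100,10):
    k=(bx>lo)&(bx<lo+10);v=np.sort(by[k])
    if len(v): 
        i=np.where(np.diff(v)>4)[0]+1;print(lo,[(a.min().round(),a.max().round()) for a in np.split(v,i)])
for z,dz in((35,10),(50,8),(62,8),(75,10)):
    h=W[(W[...,0]>600)&(W[...,0]<760)&(abs(W[...,1]+240)<45)&(abs(W[...,2]-z)<dz)];r=h[:,:2]-B0
    print(z,len(h),np.percentile(r@D,[0,5,95,100]).round(),np.percentile(r@N,[0,5,95,100]).round())
a,b=tcp(-110,0,PH),tcp(-45,0,PH);print(a,b)
E
```

```text
[ 345.00912698 -248.2350242    70.82089874] [-1.33010938 -0.53533236  6.72837176] 8.351534765724965 [ 0.70943932  0.50962327 -0.27708997  2.26885327  0.34964907  0.40074429
  0.13781863]
keeper [ 440.0051055  -298.99201449   45.04507371] [ 492.33511386 -196.39438726   68.75575718] (array([ 466.23912065, -248.72156019]), array([0.01272069, 0.99991909]), array([ 466.25029394, -247.84327623]), np.float64(102.8563734743781))
-30 [(np.float64(-63.0), np.float64(-59.0)), (np.float64(-19.0), np.float64(-18.0)), (np.float64(17.0), np.float64(19.0)), (np.float64(60.0), np.float64(62.0))]
-20 [(np.float64(-61.0), np.float64(-54.0)), (np.float64(-33.0), np.float64(-33.0)), (np.float64(-26.0), np.float64(-18.0)), (np.float64(17.0), np.float64(24.0)), (np.float64(54.0), np.float64(63.0))]
-10 [(np.float64(-56.0), np.float64(-50.0)), (np.float64(-30.0), np.float64(-23.0)), (np.float64(24.0), np.float64(33.0)), (np.float64(49.0), np.float64(57.0))]
0 [(np.float64(-57.0), np.float64(-57.0)), (np.float64(-51.0), np.float64(-48.0)), (np.float64(-31.0), np.float64(-22.0)), (np.float64(27.0), np.float64
[... 1859 characters left out ...]
)), (np.float64(23.0), np.float64(32.0)), (np.float64(48.0), np.float64(53.0)), (np.float64(59.0), np.float64(63.0))]
80 [(np.float64(-51.0), np.float64(-48.0)), (np.float64(-31.0), np.float64(-27.0)), (np.float64(-23.0), np.float64(-20.0)), (np.float64(25.0), np.float64(31.0)), (np.float64(48.0), np.float64(53.0))]
90 [(np.float64(-30.0), np.float64(-30.0)), (np.float64(-14.0), np.float64(-13.0)), (np.float64(32.0), np.float64(32.0))]
35 48 [ 73.  89. 124. 129.] [-25. -24.  25.  26.]
50 54 [ 74.  91. 114. 116.] [-25. -24.  24.  25.]
62 60 [ 71.  76. 118. 131.] [-22. -14.  15.  24.]
75 210 [ 57.  62. 133. 137.] [-13.  -6.   7.  13.]
[ 385.12718975 -183.20365258] [ 449.15692081 -194.39264453]
```

```bash
python3 - <<'E'
from m import *
print(tcp(-127.6,-52,PH+.6),tcp(-88,-25,PH+.6));plan([*tcp(-127.6,-52,PH+.6),70.8],PH+.6,24)
E
```

```text
[ 363.7795092  -270.09230717] [ 407.43612663 -250.31202013]
travel [[-0.9, 0.8, 0.0], [-0.9, 0.8, 0.0], [-0.9, 0.8, 0.0], [-0.9, 0.7, 0.0], [-1.0, 0.7, 0.0], [-1.0, 0.7, 0.0], [-1.0, 0.7, 0.0], [-1.0, 0.7, 0.0], [-1.0, 0.6, 0.0], [-1.0, 0.6, 0.0], [-1.0, 0.6, 0.0], [-1.0, 0.6, 0.0], [-1.1, 0.6, 0.0], [-1.1, 0.6, 0.0], [-1.1, 0.5, 0.0], [-1.1, 0.5, 0.0], [-1.1, 0.5, 0.0], [-1.1, 0.5, 0.0], [-1.1, 0.5, 0.0], [-1.1, 0.4, 0.0], [-1.1, 0.4, 0.0], [-1.1, 0.4, 0.0], [-1.1, 0.4, 0.0], [-1.1, 0.4, 0.0]]
dr each [0.0, 0.0, -0.018]
```

Request:
send_rows(
  travel=[
    [-0.9,0.8,0],
    [-0.9,0.8,0],
    [-0.9,0.8,0],
    [-0.9,0.7,0],
    [-1,0.7,0],
    [-1,0.7,0],
    [-1,0.7,0],
    [-1,0.7,0],
    [-1,0.6,0],
    [-1,0.6,0],
    [-1,0.6,0],
    [-1,0.6,0],
  ],
  dr=[
    [0,0,-0.018],
    [0,0,-0.018],
    [0,0,-0.018],
    [0,0,-0.018],
    [0,0,-0.018],
    [0,0,-0.018],
    [0,0,-0.018],
    [0,0,-0.018],
    [0,0,-0.018],
    [0,0,-0.018],
    [0,0,-0.018],
    [0,0,-0.018],
  ],
  squeeze=60,
)

```text
t: 5.02
ee_pos: [354.5, -259.0, 70.9]
eef_rot: [0.628, 0.778, 0.0, 0.0]
ft_force: [-0.3, 0.8, 7.1]
width: 7.9
```

Request:
send_rows(
  travel=[
    [-1.1,0.6,0],
    [-1.1,0.6,0],
    [-1.1,0.5,0],
    [-1.1,0.5,0],
    [-1.1,0.5,0],
    [-1.1,0.5,0],
    [-1.1,0.5,0],
    [-1.1,0.4,0],
    [-1.1,0.4,0],
    [-1.1,0.4,0],
    [-1.1,0.4,0],
    [-1.1,0.4,0],
  ],
  dr=[
    [0,0,-0.018],
    [0,0,-0.018],
    [0,0,-0.018],
    [0,0,-0.018],
    [0,0,-0.018],
    [0,0,-0.018],
    [0,0,-0.018],
    [0,0,-0.018],
    [0,0,-0.018],
    [0,0,-0.018],
    [0,0,-0.018],
    [0,0,-0.018],
  ],
)

```text
t: 6.02
ee_pos: [364.3, -269.9, 70.9]
eef_rot: [0.541, 0.841, 0.0, 0.001]
ft_force: [-0.1, 0.3, 6.4]
width: 8.4
```

Request:
send_rows(
  travel=[
    [0,2,0],
    [0,2,0],
    [0,2,0],
    [0,2,0],
    [0,2,0],
    [0,2,0],
    [0,2,0],
    [0,2,0],
    [0,2,0],
    [0,2,0],
    [0,2,0],
    [0,2,0],
  ],
  dr=[
    [0,0,0],
    [0,0,0],
    [0,0,0],
    [0,0,0],
    [0,0,0],
    [0,0,0],
    [0,0,0],
    [0,0,0],
    [0,0,0],
    [0,0,0],
    [0,0,0],
    [0,0,0],
  ],
)

```text
t: 7.02
ee_pos: [385.9, -260.0, 71.0]
eef_rot: [0.541, 0.841, -0.0, 0.001]
ft_force: [-0.3, -1.3, 9.0]
width: 7.7
```

```bash
cat >> m.py <<'E'
def look(tag):
    s=read_state();p,d=camera('top');W=cloud('top',d)
    x,y=s['ee_pos'][:2];yw=np.arctan2(*Ro.from_quat(s['eef_rot']).as_matrix()[[1,0],1])
    u=np.array([np.cos(yw),np.sin(yw)]);n=np.array([-u[1],u[0]]);r=W[...,:2]-np.array([x,y])
    k=W[(r@u>128)&(r@u<155)&(abs(r@n)<40)&(W[...,2]>52)&(W[...,2]<72)]
    if len(k)>8:
        c=k[:,:2]-[x,y];print('keeper rel bar (exp 142): fwd',np.percentile(c@u,[5,50,95]).round(1),'lat',(c@n).min().round(1),(c@n).max().round(1))
    o=np.array([x,y])+66*u-B0;print('t',s['t'],'bay',(o@D).round(1),(o@N).round(1),'relyaw',(yw-PH).round(3),'z',s['ee_pos'][2].round(1),'F',s['ft_force'].round(1),'w',s['width'])
    cv2.imwrite(f'pics/{tag}.png',cv2.resize(p[90:270,200:340,::-1],None,fx=3.3,fy=3.3,interpolation=cv2.INTER_CUBIC))
E
python3 -c "
from m import *
look('p2')"
```

```text
keeper rel bar (exp 142): fwd [130.9 139.9 144.9] lat -26.7 29.3
t 7.0167 bay -107.6 -38.3 relyaw 0.601 z 71.0 F [-0.3 -1.3  9. ] w 7.725891491722993
```

View pics/p2.png

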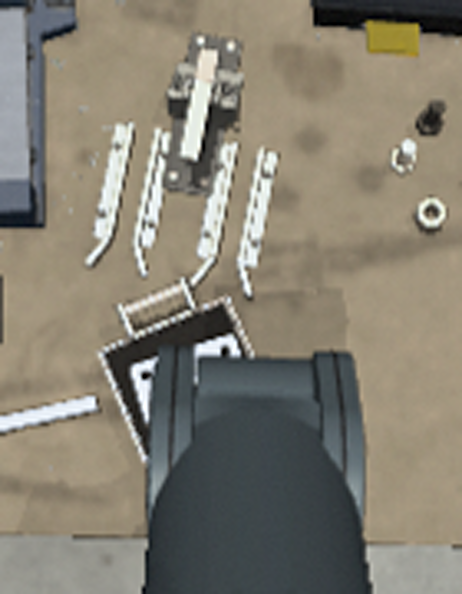

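The picture shows the caddy following the arm: keeper at (157,305), square to the jaws, and the front-left tray corner passing over the end of the parallel at (98,403). Straight roll continues.

Request:
send_rows(
  travel=[
    [0,2,0],
    [0,2,0],
    [0,2,0],
    [0,2,0],
    [0,2,0],
    [0,2,0],
    [0,2,0],
    [0,2,0],
    [0,2,0],
    [0,2,0],
    [0,2,0],
    [0,2,0],
    [0,0,0],
  ],
  dr=[
    [0,0,0],
    [0,0,0],
    [0,0,0],
    [0,0,0],
    [0,0,0],
    [0,0,0],
    [0,0,0],
    [0,0,0],
    [0,0,0],
    [0,0,0],
    [0,0,0],
    [0,0,0],
    [0,0,0],
  ],
)

```text
schema error: expected 1 to 12 rows
```

```bash
cat >> m.py <<'E'
def path(pts):
    """pts: (Fx,Fy,relyaw) of front pivot midpoint in bay; rows in tool frame from measured pose"""
    s=read_state();p=np.array(s['ee_pos'][:2]);yw=np.arctan2(*Ro.from_quat(s['eef_rot']).as_matrix()[[1,0],1]);T=[];A=[]
    for fx,fy,a in pts:
        w=a+PH;q=B0+fx*D+fy*N-110*np.array([np.cos(w),np.sin(w)]);e=q-p
        y=np.array([np.cos(yw),np.sin(yw)]);x=np.array([-y[1],y[0]])
        T.append([round(float(e@x),1),round(float(e@y),1),0]);A.append([0,0,round(float(yw-w),4)]);p,yw=p+T[-1][0]*x+T[-1][1]*y,yw-A[-1][2]
    for i in range(0,len(T),12): print(T[i:i+12]);print(A[i:i+12])
E
python3 - <<'E'
from m import *
s=read_state();u=Ro.from_quat(s['eef_rot']).as_matrix()[:2,1];o=np.array(s['ee_pos'][:2])+110*u-B0
F=[o@D,o@N];a0=np.arctan2(u[1],u[0])-PH;print(F,a0)
n=36;t=(np.arange(n)+1)/n;c=(1-np.cos(np.pi*t))/2
path([(F[0]+(-2-F[0])*k,F[1]*(1-k),a0+(0.02-a0)*q) for k,q in zip(t,c)])
E
```

```text
[np.float64(-70.80959709816453), np.float64(-13.057313231249774)] 0.6008741760810403
[[-0.7, 1.8, 0], [-0.4, 1.8, 0], [-0.1, 1.8, 0], [0.0, 1.7, 0], [0.3, 1.8, 0], [0.6, 1.9, 0], [0.8, 1.8, 0], [1.0, 1.8, 0], [1.2, 1.9, 0], [1.4, 1.8, 0], [1.7, 1.9, 0], [1.8, 1.9, 0]]
[[0, 0, 0.0011], [0, 0, 0.0033], [0, 0, 0.0055], [0, 0, 0.0076], [0, 0, 0.0097], [0, 0, 0.0117], [0, 0, 0.0136], [0, 0, 0.0154], [0, 0, 0.0172], [0, 0, 0.0186], [0, 0, 0.0201], [0, 0, 0.0214]]
[[1.9, 1.9, 0], [2.1, 1.9, 0], [2.2, 1.9, 0], [2.4, 2.0, 0], [2.4, 1.9, 0], [2.5, 2.0, 0], [2.6, 1.9, 0], [2.5, 2.0, 0], [2.6, 2.0, 0], [2.6, 2.0, 0], [2.5, 1.9, 0], [2.5, 2.0, 0]]
[[0, 0, 0.0225], [0, 0, 0.0234], [0, 0, 0.0242], [0, 0, 0.0247], [0, 0, 0.0251], [0, 0, 0.0253], [0, 0, 0.0254], [0, 0, 0.0251], [0, 0, 0.0247], [0, 0, 0.0242], [0, 0, 0.0234], [0, 0, 0.0225]]
[[2.4, 2.0, 0], [2.3, 2.0, 0], [2.1, 1.9, 0], [2.1, 2.0, 0], [1.9, 1.9, 0], [1.7, 2.0, 0], [1.5, 1.9, 0], [1.4, 1.9, 0], [1.1, 2.0, 0], [0.9, 1.9, 0], [0.7, 1.9, 0], [0.4, 1.9, 0]]
[[0, 0, 0.0213], [0, 0, 0.0201], [0, 0, 0.0187], [0, 0, 0.0171], [0, 0, 0.0154], [0, 0, 0.0137], [0, 0, 0.0117], [0, 0, 0.0097], [0, 0, 0.0076], [0, 0, 0.0055], [0, 0, 0.0033], [0, 0, 0.0011]]
```

Request:
send_rows(
  travel=[
    [0,2.2,0],
    [0,2.2,0],
    [0,2.2,0],
    [0,2.2,0],
    [0,2.2,0],
    [0,2.2,0],
    [0,2.2,0],
    [0,2.2,0],
    [0,2.2,0],
    [0,2,0],
    [0,1,0],
    [0,0,0],
  ],
  dr=[
    [0,0,0],
    [0,0,0],
    [0,0,0],
    [0,0,0],
    [0,0,0],
    [0,0,0],
    [0,0,0],
    [0,0,0],
    [0,0,0],
    [0,0,0],
    [0,0,0],
    [0,0,0],
  ],
)

```text
t: 8.07
ee_pos: [407.1, -250.3, 71.0]
eef_rot: [0.541, 0.841, 0.0, 0.001]
ft_force: [0.7, 0.6, 5.8]
width: 8.0
```

```bash
python3 - <<'E'
from m import *
look('p3')
s=read_state();u=Ro.from_quat(s['eef_rot']).as_matrix()[:2,1];o=np.array(s['ee_pos'][:2])+110*u-B0
F=[o@D,o@N];a0=np.arctan2(u[1],u[0])-PH;print(F,a0)
n=36;t=(np.arange(n)+1)/n;c=(1-np.cos(np.pi*t))/2
path([(F[0]+(-2-F[0])*k,F[1]*(1-k),a0+(0.0-a0)*q) for k,q in zip(t,c)])
p,d=camera('side');cv2.imwrite('pics/s3.png',p[120:300,130:390,::-1].repeat(3,0).repeat(3,1))
E
```

```text
keeper rel bar (exp 142): fwd [131.  140.4 144.9] lat -26.2 29.2
t 8.0667 bay -88.4 -25.0 relyaw 0.601 z 71.0 F [0.7 0.6 5.8] w 7.957968336048463
[np.float64(-52.1535613403072), np.float64(-0.22230982129537225)] 0.6008957953513047
[[-0.7, 1.2, 0], [-0.4, 1.1, 0], [-0.1, 1.2, 0], [0.1, 1.1, 0], [0.3, 1.2, 0], [0.6, 1.2, 0], [0.8, 1.2, 0], [1.1, 1.2, 0], [1.2, 1.2, 0], [1.4, 1.2, 0], [1.7, 1.3, 0], [1.8, 1.3, 0]]
[[0, 0, 0.0011], [0, 0, 0.0035], [0, 0, 0.0056], [0, 0, 0.0079], [0, 0, 0.01], [0, 0, 0.0122], [0, 0, 0.014], [0, 0, 0.016], [0, 0, 0.0177], [0, 0, 0.0193], [0, 0, 0.0208], [0, 0, 0.0221]]
[[1.9, 1.3, 0], [2.1, 1.3, 0], [2.2, 1.3, 0], [2.3, 1.3, 0], [2.4, 1.4, 0], [2.5, 1.3, 0], [2.4, 1.4, 0], [2.5, 1.4, 0], [2.5, 1.3, 0], [2.5, 1.4, 0], [2.3, 1.4, 0], [2.4, 1.4, 0]]
[[0, 0, 0.0233], [0, 0, 0.0242], [0, 0, 0.025], [0, 0, 0.0256], [0, 0, 0.026], [0, 0, 0.0261], [0, 0, 0.0262], [0, 0, 0.026], [0, 0, 0.0256], [0, 0, 0.025], [0, 0, 0.0242], [0, 0, 0.0233]]
[[2.2, 1.5, 0], [2.1, 1.4, 0], [2.0, 1.4, 0], [1.8, 1.4, 0], [1.7, 1.4, 0], [1.5, 1.4, 0], [1.3, 1.4, 0], [1.0, 1.4, 0], [0.9, 1.4, 0], [0.6, 1.4, 0], [0.4, 1.4, 0], [0.1, 1.4, 0]]
[[0, 0, 0.0221], [0, 0, 0.0208], [0, 0, 0.0193], [0, 0, 0.0177], [0, 0, 0.016], [0, 0, 0.014], [0, 0, 0.0121], [0, 0, 0.0101], [0, 0, 0.0079], [0, 0, 0.0056], [0, 0, 0.0035], [0, 0, 0.0011]]
```

View pics/s3.png

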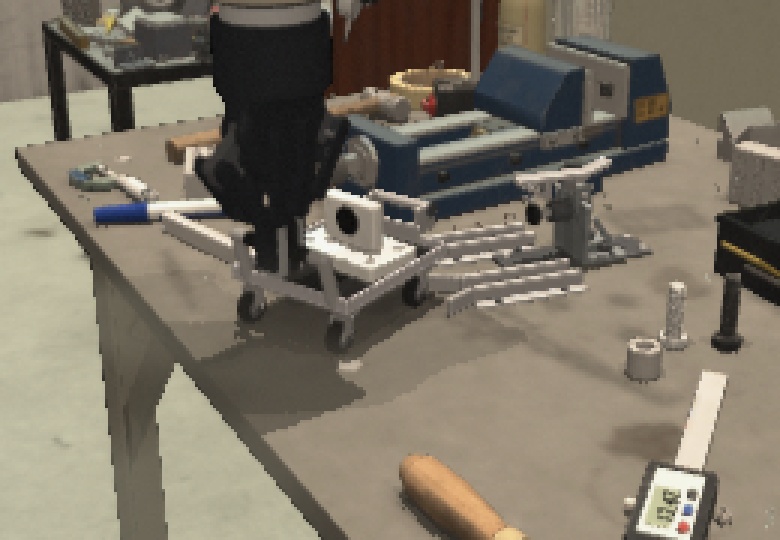

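The side crop shows the workpiece standing and three wheels at (250,305), (340,333) and (413,290), which look parallel. I'll check the axles with the network.

```bash
python3 - <<'E'
from m import *
s=read_state();u=Ro.from_quat(s['eef_rot']).as_matrix()[:2,1];n=np.array([-u[1],u[0]]);o=np.array(s['ee_pos'][:2])+66*u
for a in('axle_fl','axle_fr','axle_rr'):
    for d in search_frame(a,'side')[:4]:
        r=np.array(d['at']);print(a,round(d['confidence'],2),((r[:2]-o)@u).round(1),((r[:2]-o)@n).round(1),r[2].round(1))
E
```

```text
axle_fr 0.55 26.8 -43.3 13.1
axle_rr 0.65 98.9 -250.8 20.6
axle_rr 0.55 141.7 -84.8 11.4
```

The front-right axle is at x≈27 in the caddy frame, so it trails. The two low-confidence rear-right hits lie far off the caddy, so I ignore them. Now I turn the caddy onto the bay's centre line.

Request:
send_rows(
  travel=[
    [-0.7,1.2,0],
    [-0.4,1.1,0],
    [-0.1,1.2,0],
    [0.1,1.1,0],
    [0.3,1.2,0],
    [0.6,1.2,0],
    [0.8,1.2,0],
    [1.1,1.2,0],
    [1.2,1.2,0],
    [1.4,1.2,0],
    [1.7,1.3,0],
    [1.8,1.3,0],
  ],
  dr=[
    [0,0,0.0011],
    [0,0,0.0035],
    [0,0,0.0056],
    [0,0,0.0079],
    [0,0,0.01],
    [0,0,0.0122],
    [0,0,0.014],
    [0,0,0.016],
    [0,0,0.0177],
    [0,0,0.0193],
    [0,0,0.0208],
    [0,0,0.0221],
  ],
)

```text
t: 9.32
ee_pos: [417.6, -237.9, 71.0]
eef_rot: [0.603, 0.798, 0.0, 0.001]
ft_force: [-0.2, -1.3, 7.1]
width: 7.6
```

Request:
send_rows(
  travel=[
    [1.9,1.3,0],
    [2.1,1.3,0],
    [2.2,1.3,0],
    [2.3,1.3,0],
    [2.4,1.4,0],
    [2.5,1.3,0],
    [2.4,1.4,0],
    [2.5,1.4,0],
    [2.5,1.3,0],
    [2.5,1.4,0],
    [2.3,1.4,0],
    [2.4,1.4,0],
  ],
  dr=[
    [0,0,0.0233],
    [0,0,0.0242],
    [0,0,0.025],
    [0,0,0.0256],
    [0,0,0.026],
    [0,0,0.0261],
    [0,0,0.0262],
    [0,0,0.026],
    [0,0,0.0256],
    [0,0,0.025],
    [0,0,0.0242],
    [0,0,0.0233],
  ],
)

```text
t: 10.32
ee_pos: [429.7, -207.8, 71.0]
eef_rot: [0.716, 0.698, 0.0, 0.0]
ft_force: [-0.5, -0.1, 7.4]
width: 7.7
```

Request:
send_rows(
  travel=[
    [2.2,1.5,0],
    [2.1,1.4,0],
    [2.0,1.4,0],
    [1.8,1.4,0],
    [1.7,1.4,0],
    [1.5,1.4,0],
    [1.3,1.4,0],
    [1.0,1.4,0],
    [0.9,1.4,0],
    [0.6,1.4,0],
    [0.4,1.4,0],
    [0.1,0.4,0],
  ],
  dr=[
    [0,0,0.0221],
    [0,0,0.0208],
    [0,0,0.0193],
    [0,0,0.0177],
    [0,0,0.016],
    [0,0,0.014],
    [0,0,0.0121],
    [0,0,0.0101],
    [0,0,0.0079],
    [0,0,0.0056],
    [0,0,0.0035],
    [0,0,0.0011],
  ],
)

```text
t: 11.32
ee_pos: [447.0, -193.8, 71.0]
eef_rot: [0.766, 0.643, 0.0, 0.0]
ft_force: [-1.1, 1.8, 6.7]
width: 7.9
```

```bash
python3 -c "
from m import *
look('p4')"
```

```text
keeper rel bar (exp 142): fwd [131.  140.1 144.9] lat -27.2 28.4
t 11.3167 bay -47.3 0.2 relyaw -0.0 z 71.0 F [-1.1  1.8  6.7] w 7.918090566959503
```

View pics/p4.png

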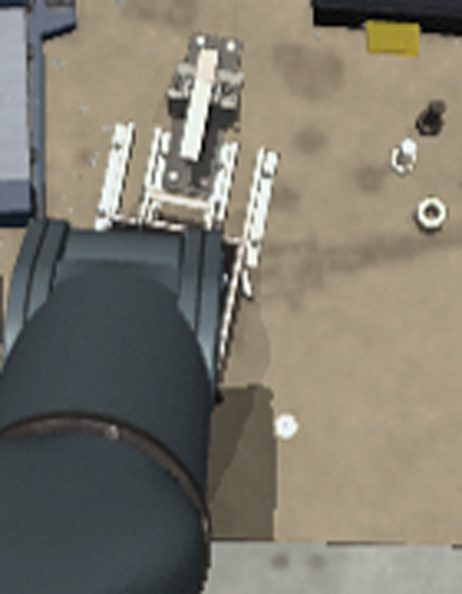

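The picture shows the caddy square on the centre line: keeper at (182,200), centred before the bracket, front wheels entering the flares. Straight in now, watching the force.

Request:
send_rows(
  travel=[
    [0,1.5,0],
    [0,1.5,0],
    [0,1.5,0],
    [0,1.5,0],
    [0,1.5,0],
    [0,1.5,0],
    [0,1.5,0],
    [0,1.5,0],
    [0,1.5,0],
    [0,1.5,0],
    [0,1.5,0],
    [0,1.5,0],
  ],
  dr=[
    [0,0,0],
    [0,0,0],
    [0,0,0],
    [0,0,0],
    [0,0,0],
    [0,0,0],
    [0,0,0],
    [0,0,0],
    [0,0,0],
    [0,0,0],
    [0,0,0],
    [0,0,0],
  ],
)

```text
t: 12.37
ee_pos: [464.7, -196.9, 71.0]
eef_rot: [0.766, 0.643, 0.0, 0.0]
ft_force: [-1.1, 0.5, 6.4]
width: 7.9
```

Request:
send_rows(
  travel=[
    [0,0.8,0],
    [0,0.8,0],
    [0,0.8,0],
    [0,0.8,0],
    [0,0.8,0],
    [0,0.8,0],
    [0,0.8,0],
    [0,0.8,0],
    [0,0.8,0],
    [0,0.8,0],
    [0,0.8,0],
    [0,0.8,0],
  ],
  dr=[
    [0,0,0],
    [0,0,0],
    [0,0,0],
    [0,0,0],
    [0,0,0],
    [0,0,0],
    [0,0,0],
    [0,0,0],
    [0,0,0],
    [0,0,0],
    [0,0,0],
    [0,0,0],
  ],
)

```text
t: 13.37
ee_pos: [474.2, -198.7, 71.0]
eef_rot: [0.766, 0.643, 0.0, 0.0]
ft_force: [-0.2, 0.3, 7.1]
width: 7.7
```

Request:
send_rows(
  travel=[
    [0,0.8,0],
    [0,0.8,0],
    [0,0.8,0],
    [0,0.8,0],
    [0,0.8,0],
    [0,0.8,0],
    [0,0.8,0],
    [0,0.8,0],
    [0,0.8,0],
    [0,0.8,0],
  ],
  dr=[
    [0,0,0],
    [0,0,0],
    [0,0,0],
    [0,0,0],
    [0,0,0],
    [0,0,0],
    [0,0,0],
    [0,0,0],
    [0,0,0],
    [0,0,0],
  ],
)

```text
t: 14.2
ee_pos: [482.1, -200.1, 71.0]
eef_rot: [0.766, 0.643, 0.0, 0.0]
ft_force: [-0.5, 0.9, 7.9]
width: 7.8
```

```bash
python3 -c "
from m import *
look('p5')
s=read_state();print('push along bay',-s['ft_force'][:2]@D,'lat',s['ft_force'][:2]@N)"
```

```text
keeper rel bar (exp 142): fwd [133.6 141.3 148.9] lat -27.4 28.1
t 14.2 bay -11.6 0.1 relyaw -0.0 z 71.0 F [-0.5  0.9  7.9] w 7.764351283301453
push along bay -0.17107185370888436 lat 0.28515708030331166
```

Request:
send_rows(
  travel=[
    [0,0.8,0],
    [0,0.8,0],
    [0,0.8,0],
    [0,0.8,0],
    [0,0.8,0],
    [0,0.8,0],
    [0,0.8,0],
    [0,0.8,0],
    [0,0.8,0],
    [0,0.8,0],
  ],
  dr=[
    [0,0,0],
    [0,0,0],
    [0,0,0],
    [0,0,0],
    [0,0,0],
    [0,0,0],
    [0,0,0],
    [0,0,0],
    [0,0,0],
    [0,0,0],
  ],
)

```text
t: 15.08
ee_pos: [489.6, -201.5, 71.0]
eef_rot: [0.766, 0.643, 0.0, 0.0]
ft_force: [-1.9, 0.8, 8.4]
width: 7.8
```

Request:
send_rows(
  travel=[
    [0,0.8,0],
    [0,0.8,0],
    [0,0.8,0],
    [0,0.8,0],
    [0,0.8,0],
    [0,0.8,0],
  ],
  dr=[
    [0,0,0],
    [0,0,0],
    [0,0,0],
    [0,0,0],
    [0,0,0],
    [0,0,0],
  ],
)

```text
t: 15.58
ee_pos: [494.0, -202.3, 71.0]
eef_rot: [0.766, 0.643, -0.0, 0.0]
ft_force: [-1.9, 1.0, 9.2]
width: 7.7
```

```bash
python3 -c "
from m import *
look('p6')
s=read_state();print('push along bay',-s['ft_force'][:2]@D,'lat',s['ft_force'][:2]@N)"
```

```text
keeper rel bar (exp 142): fwd [136.6 140.4 145.2] lat -7.2 28.6
t 15.5833 bay 0.6 -0.0 relyaw -0.0 z 71.0 F [-1.9  1.   9.2] w 7.693141129336729
push along bay 2.319952547605083 lat -0.4921787779911505
```

View pics/p6.png

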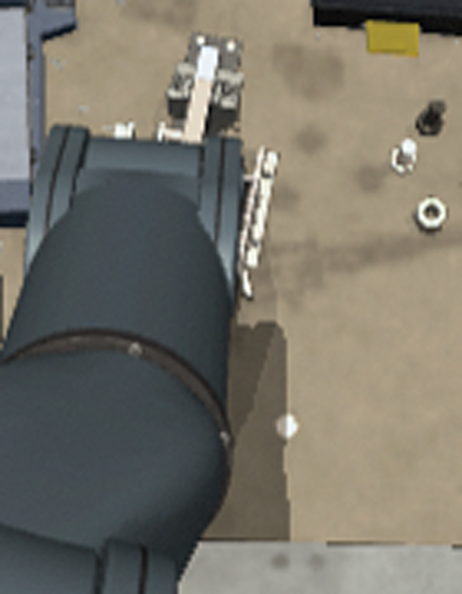

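The catch arm at (205,75) is being lifted and the push is 2.3 N, so home is perhaps 15 to 20 mm further on.

Request:
send_rows(
  travel=[
    [0,0.7,0],
    [0,0.7,0],
    [0,0.7,0],
    [0,0.7,0],
    [0,0.7,0],
    [0,0.7,0],
    [0,0.7,0],
    [0,0.7,0],
    [0,0.7,0],
    [0,0.7,0],
  ],
  dr=[
    [0,0,0],
    [0,0,0],
    [0,0,0],
    [0,0,0],
    [0,0,0],
    [0,0,0],
    [0,0,0],
    [0,0,0],
    [0,0,0],
    [0,0,0],
  ],
)

```text
t: 16.47
ee_pos: [501.0, -203.6, 71.0]
eef_rot: [0.766, 0.643, -0.0, 0.0]
ft_force: [-1.8, -0.0, 8.6]
width: 8.1
```

Request:
send_rows(
  travel=[
    [0,0.6,0],
    [0,0.6,0],
    [0,0.6,0],
    [0,0.6,0],
    [0,0.6,0],
  ],
  dr=[
    [0,0,0],
    [0,0,0],
    [0,0,0],
    [0,0,0],
    [0,0,0],
  ],
)

```text
t: 16.88
ee_pos: [503.9, -204.1, 71.0]
eef_rot: [0.766, 0.643, -0.0, 0.0]
ft_force: [-1.9, -0.1, 8.6]
width: 7.4
```

Request:
send_rows(
  travel=[
    [0,0.5,0],
    [0,0.5,0],
    [0,0.5,0],
    [0,0.5,0],
  ],
  dr=[
    [0,0,0],
    [0,0,0],
    [0,0,0],
    [0,0,0],
  ],
)

```text
t: 17.22
ee_pos: [505.8, -204.4, 71.0]
eef_rot: [0.766, 0.643, -0.0, 0.0]
ft_force: [-2.6, 0.3, 9.3]
width: 7.8
```

Request:
send_rows(
  travel=[
    [0,0.5,0],
    [0,0.5,0],
    [0,0.5,0],
    [0,0.5,0],
  ],
  dr=[
    [0,0,0],
    [0,0,0],
    [0,0,0],
    [0,0,0],
  ],
)

```text
t: 17.55
ee_pos: [507.4, -204.7, 71.0]
eef_rot: [0.766, 0.643, -0.0, -0.0]
ft_force: [-4.2, -0.2, 10.6]
width: 7.8
```

Request:
send_rows(
  travel=[
    [0,0.5,0],
    [0,0.5,0],
    [0,0.5,0],
    [0,0.5,0],
  ],
  dr=[
    [0,0,0],
    [0,0,0],
    [0,0,0],
    [0,0,0],
  ],
)

```text
t: 17.88
ee_pos: [508.9, -205.0, 70.9]
eef_rot: [0.766, 0.643, -0.001, -0.0]
ft_force: [-5.9, 0.3, 11.0]
width: 8.0
```

Request:
send_rows(
  travel=[
    [0,0.5,0],
    [0,0.5,0],
    [0,0.5,0],
  ],
  dr=[
    [0,0,0],
    [0,0,0],
    [0,0,0],
  ],
)

```text
t: 18.13
ee_pos: [509.7, -205.2, 70.9]
eef_rot: [0.766, 0.643, -0.001, -0.001]
ft_force: [-7.0, 1.0, 13.2]
width: 8.2
```

Request:
send_rows(
  travel=[
    [0,0.4,0],
    [0,0.4,0],
    [0,0,0],
  ],
  dr=[
    [0,0,0],
    [0,0,0],
    [0,0,0],
  ],
)

```text
t: 18.38
ee_pos: [510.3, -205.3, 70.9]
eef_rot: [0.766, 0.643, -0.001, -0.001]
ft_force: [-8.0, 1.7, 13.8]
width: 8.0
```

```bash
python3 -c "
from m import *
look('p7')
p,d=camera('side');cv2.imwrite('pics/s7.png',p[170:230,220:340,::-1].repeat(6,0).repeat(6,1))
s=read_state();print('push along bay',-s['ft_force'][:2]@D,'lat',s['ft_force'][:2]@N)"
```

```text
keeper rel bar (exp 142): fwd [144.1 148.3 154.1] lat -12.5 27.6
t 18.3833 bay 17.1 -0.3 relyaw -0.0 z 70.9 F [-8.   1.7 13.8] w 7.96797747525072
push along bay 8.1552331497935 lat 0.2333259050444001
```

View pics/s7.png

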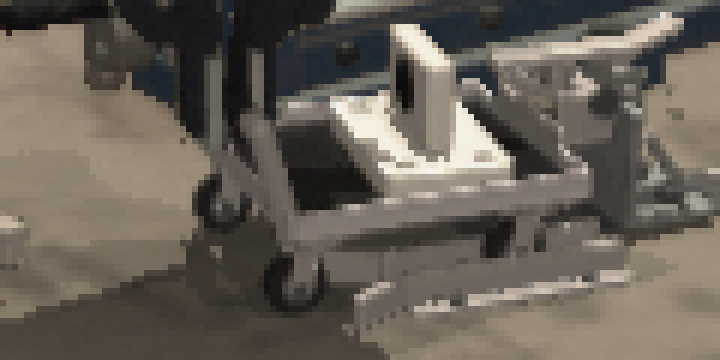

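The push is 8.2 N and the catch arm at (495,55) to (680,20) has its rest slope again, so it may have dropped. A gentle pull back will test it.

Request:
send_rows(
  travel=[
    [0,-0.5,0],
    [0,-0.5,0],
    [0,-0.5,0],
    [0,-0.5,0],
    [0,0,0],
  ],
  dr=[
    [0,0,0],
    [0,0,0],
    [0,0,0],
    [0,0,0],
    [0,0,0],
  ],
)

```text
t: 18.9
ee_pos: [508.8, -205.0, 70.9]
eef_rot: [0.766, 0.643, -0.001, -0.001]
ft_force: [-6.1, 1.1, 11.5]
width: 8.3
```

Request:
send_rows(
  travel=[
    [0,-0.5,0],
    [0,-0.5,0],
    [0,0,0],
  ],
  dr=[
    [0,0,0],
    [0,0,0],
    [0,0,0],
  ],
)

```text
t: 19.15
ee_pos: [508.7, -205.0, 71.0]
eef_rot: [0.766, 0.643, -0.0, -0.0]
ft_force: [-4.0, -0.6, 9.4]
width: 8.0
```

Request:
send_rows(
  travel=[
    [0,-0.5,0],
    [0,-0.5,0],
    [0,-0.5,0],
    [0,-0.5,0],
    [0,0,0],
  ],
  dr=[
    [0,0,0],
    [0,0,0],
    [0,0,0],
    [0,0,0],
    [0,0,0],
  ],
)

```text
t: 19.57
ee_pos: [508.5, -204.8, 71.1]
eef_rot: [0.766, 0.643, 0.001, 0.001]
ft_force: [2.7, -0.5, 6.7]
width: 8.0
```

The hook holds: 2 mm of pull moved the caddy 0.2 mm and reversed the force. I'll relax the arm, open and lift clear.

Request:
send_rows(
  travel=[
    [0,0.4,0],
    [0,0.4,0],
    [0,0,0],
  ],
  dr=[
    [0,0,0],
    [0,0,0],
    [0,0,0],
  ],
)

```text
t: 19.82
ee_pos: [508.5, -204.9, 71.0]
eef_rot: [0.766, 0.643, 0.0, 0.0]
ft_force: [0.3, -0.1, 8.0]
width: 7.6
```

Request:
send_rows(
  travel=[
    [0,0,0],
    [0,0,0],
    [0,0,0],
    [0,0,0],
    [0,0,0],
  ],
  dr=[
    [0,0,0],
    [0,0,0],
    [0,0,0],
    [0,0,0],
    [0,0,0],
  ],
  claw=26,
)

```text
t: 20.23
ee_pos: [507.8, -204.7, 70.3]
eef_rot: [0.766, 0.643, -0.0, -0.0]
ft_force: [0.9, -0.6, 0.1]
width: 26.3
```

Request:
send_rows(
  travel=[
    [0,0,-3],
    [0,0,-6],
    [0,0,-10],
    [0,0,-15],
    [0,0,-20],
    [0,0,-20],
    [0,0,-20],
    [0,0,-20],
    [0,-20,-10],
    [0,-30,0],
    [0,-30,0],
    [0,-30,0],
  ],
  dr=[
    [0,0,0],
    [0,0,0],
    [0,0,0],
    [0,0,0],
    [0,0,0],
    [0,0,0],
    [0,0,0],
    [0,0,0],
    [0,0,0],
    [0,0,0],
    [0,0,0],
    [0,0,0],
  ],
)

```text
t: 21.23
ee_pos: [398.6, -185.5, 195.5]
eef_rot: [0.766, 0.643, 0.0, 0.001]
ft_force: [0.2, -0.6, 0.4]
width: 26.0
```

```bash
python3 - <<'E'
from m import *
s=read_state();print(s['t'],s['ee_pos'],s['ft_force'],s['width'])
p,d=camera('top');W=cloud('top',d);r=W[...,:2]-B0;bx=r@D;by=r@N
k=(bx>-40)&(bx<80)&(abs(by)<75)&(W[...,2]>36)&(W[...,2]<60);q=k
print('tray x',np.percentile(bx[k],[1,99]),'y',np.percentile(by[k],[1,99]))
a=cv2.resize(p[90:270,200:340,::-1],(420,540));
p,d=camera('side');b=cv2.resize(p[140:260,180:345,::-1],(380,276))
b=cv2.copyMakeBorder(b,0,264,0,0,cv2.BORDER_CONSTANT);cv2.imwrite('pics/end.png',np.hstack([a,b]))
E
```

```text
21.2333 [ 398.55574577 -185.50335058  195.53267579] [ 0.15144851 -0.59949205  0.43444939] 25.96404691653683
tray x [-38.11089464  73.72875706] y [-50.65736826  51.59758727]
```

View pics/end.png

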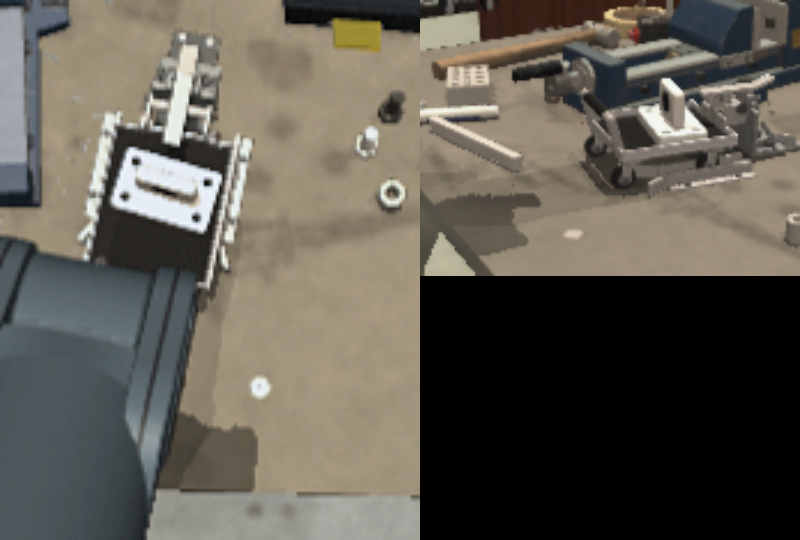

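The caddy sits square in the bay. The catch arm at (180,110) reaches over the keeper, the workpiece stands at (167,187), and the arm and bystanders are clear. I'll hand in.

```bash
python3 -c "
from cell import *
sign_off()"
```

```text
the job is handed in; nothing more can be done
```

The caddy is parked in the bay with the catch dropped behind its keeper bar, and I handed the job in at about 21 s of the 51 s allowed. `sign_off()` reports no verdict.

**How it went:** I pinched the push bar and turned the caddy to clear the end of the steel parallel. I then rolled it 48 mm straight so the castors would trail. After that I steered it onto the bay's centre line and eased it in by feel. The push at the wrist reached about 8 N.

**Last checks:**
- **Catch:** a gentle pull back of about 2 mm moved the caddy only 0.2 mm and turned the force from push to pull, so the hook is holding. I did not measure the buffer and hook forces after letting go.
- **Position:** before release the caddy's origin was about 15 to 17 mm inside the mouth, less than 1 mm off the centre line and in line with it. The depth picture after release shows the tray centred to within 1 mm.
- **Workpiece and surroundings:** the final pictures show the workpiece standing in the tray and the arm clear. The bolts, bush and parallel show no visible shift. The caliper and setup block were not checked by measurement.

**Not confirmed:** I confirmed by camera only that the front-right castor was trailing before the mouth; it read x≈27 mm against 34 mm expected. The network gave nothing for the front-left wheel and false hits for the rear-right, and I did not query the rear-left. For those three castors I rely on the 48 mm straight roll.

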